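Close the film developing tank for the wash and pull off its pour cap

ROBOT

A 6-joint arm with a two-finger parallel gripper is mounted at the origin on a cart in front of the work surface, level with it; the furniture and walls round the work are solid. World frame = base frame: x ahead of the robot, y to its left, z up, the work surface at z = 0. Lengths are in m, angles in rad, forces in N, time in s.
With the tool pointing down it reaches from about 0.375 to 0.9 m from the base axis. Payload 3.1 kg.
Tool frame: the origin (TCP) lies at the centre of the arm's flange, where the gripper is bolted on; the fingertips stand robot.tip_extent ahead of it and the grasp point (between the pads) lies 164 mm ahead of it (robot.tip_extent is the distance from the TCP to the fingertips, in m); z points along the fingers, y is the line along which they close (so a half turn about z gives the same grasp; the last joint's range is limited). The gripper opens to 87 mm and grips with 3 to 60 N. Pads are 19 mm wide; open, the fingers measure 117 mm over their backs; the gripper's body (75 mm by 190 mm) begins 51 mm behind the grasp point.
Start: joints at [-1.365, 0.527, 1.433, -0, 1.181, -0.178], TCP at [0.234, -0.579, 0.405] pointing down, gripper open.
Joint ranges: [-3.08, 3.08], [-0.75, 2.2], [0.22, 2.44], [-1.43, 4.57], [0, 2.65], [-2.85, 2.85]. Speed limits (rad/s): [2.79, 2.79, 3.14, 3.14, 3.14, 3.14].

INTERFACE

Orientations are given as a unit quaternion [x, y, z, w].
In Python, from rig import get_obs, camera, hand_in, cut_out, robot gives the robot as it stands.
- The arm moves only by the tool step_arm, never from a script. Its argument "rows" is a list of rows, each a list of 6 numbers: the shift along the world's x, y, z in m, then the turn, a rotation vector about the world's x, y, z in degrees. A call has 1 to 12 rows; each row shifts and turns the commanded pose from where the row before left it; what a row does not reach is not made up. A row lasts 1/8 s, in which the tool goes at most 62.5 mm and 10.7 degrees, less where a joint would pass 70% of its speed; a pose out of reach is approached as far as the arm can. A call is refused whole if a number of a shift passes 0.0625 or a number of a turn 10.7, either way. A call with a gripper value outside its range is refused whole. "jaw" is the finger opening in m, from 0 to 0.087, set as the call begins (left out, the last holds). The fingers move at their own pace and stop on an object; "squeeze" is the grip in N (left out, the last holds). Time passes only in rows, so rows that do not move let the fingers close. It gives the time, the measured TCP pose, the force, the opening and the grip force at its end, in the units of the state.
- get_obs(): the state, without advancing time (a new reading comes with each control period).
- camera(name): name is "scene" or "top" or "wrist"; returns a dict with "pixels" (480x640x3 uint8, blue, green, red), "depth" (480x640 float32, m along the optical axis (not along the pixel's ray), 0 where there is no reading), "fov_y" (degrees; the focal length in pixels is half the picture's height over the tangent of half this angle, whatever the lens; pixels are square), "cx", "cy" (the principal point, pixels), "k1" (the pictures are not rectified: a ray, as slopes to the right and down, at radius r is drawn at 1 + k1 r^2 times it, then the intrinsics apply), "extrinsics" (4x4, takes a point from camera to world coordinates); the wrist camera has in their place "mount" (4x4, takes a point from camera to tool coordinates, whose origin is the TCP and whose axes are the flange's). Camera axes: x right, y up, looking along -z (the intrinsics and any distortion apply to the point x, -y, -z); pixel columns grow to the right and rows downward; lengths in m; the calibration is good to about 2 mm. A picture is of the moment at which its call begins: read the wrist's pose just before it.
- hand_in(): hands the job in; it is judged then, once.
Trained networks look in the newest picture that a camera, given by its name, has taken for a name from the list of things; names that differ only in an ending like _2 or _b are one class to them, and where a whole thing is asked for, a point or a joint stands for the part that bears it (a point fixed in the world has none). Each returns a list of dicts, best first, with "confidence" (0 to 1); they miss things now and then, are a little off and sometimes report something else, mostly with a low value. They report only what shows in the picture. A call takes as long as a camera call. They do not tell look-alikes from the thing itself.
- cut_out(label, camera): "region" (480x640 bool, what is visible of it) and "extent" ([centre column, centre row, width, height] in pixels, round what is visible of it).
The state is a dict: "time": time; "q": joint angles; "joint_velocities": joint speeds; "joint_torque": joint torques, N m; "position": TCP position; "tool_rot": TCP orientation; "ft_force": force on the tool from outside, world axes, zero at the start; "moment": the same for the moment, N m; "grip_width": finger opening in m; "grip_force": force on a finger pad.
Only numpy, scipy, OpenCV 4.12 (cv2) and the standard library are available. Lean on these libraries where they do the work, as an engineer would, in place of code of your own. Each camera call takes 0.05 s, during which the arm holds its last target. There are 200 camera calls.

TASK

The film in the developing tank is fixed and only needs its wash: pick up the tank's funnel lid with the grey pour cap still snapped on it, lower the two together into the mouth of the tank (red marks on the lid over the red marks on the tank) until you feel the lid seat on the rim, and turn it clockwise, seen from above, without forcing it, until it comes up against its stop and is locked. Only then pull the grey cap straight up off the funnel, leaving the lid seated and locked in the tank, and finish holding the cap still in the gripper, level and a hand's breadth clear above the tank, so that the water can go in; do not put the cap down or let go. Do not tip the lid over on the way, and leave the other things on the bench where they are.

Things in the scene. Friction and masses are not known exactly. Their poses are not given: they have to be found in the camera images.
- tank: Open black plastic film developing tank, 96 mm across the rim, 110 mm high, held fast on the bench by its suction foot (106 mm across); a white film reel inside, its top 80 mm above the bench. Origin: centre of its underside, on the bench; z up, x axis through the middle of two gaps in its bayonet mouth (see tank_gap).
- tank_mouth (a point): Centre of the tank's rim, 110 mm above the bench: where the lid's origin rests when the lid is seated. The mouth has two inward tabs, flush with the rim, 4 mm thick, that leave a 71 mm opening, and two gaps between them.
- tank_gap (a point): Middle of one gap between the tabs, on the tank's +x axis, 40 mm from the rim's centre; the other gap is on -x. Each gap is 70 degrees wide and has a red mark outside the rim.
- tank_lock (a point): Where a lug of the lid stops when locked: 62 degrees (1.08 rad) clockwise, from above, of tank_gap, 40 mm from the centre; white mark outside the rim here and at the other gap. A rigid stop lies there.
- lid: Black funnel lid, flange 97 mm across, 5 mm thick, with a 67 mm plug 16 mm deep below (foot chamfered 3 mm), standing on the plug. Origin: centre of the flange's underside, which seats on the rim; 16 mm above the bench at the start; z up, x axis through its two lugs. About 0.11 kg. Its collar (40 mm across, top 34 mm above the origin) is under the cap.
- lid_lug (a point): Red radial mark on top of the flange over one lug, lid +x, 40 mm from the axis; the other, on -x, is alike, so the lid fits either way round. Lugs: 46 degrees wide, 81 mm over both, 5.5 to 10 mm under the flange. They enter the gaps with about 10 degrees of play each way and 2 mm sideways; over the tabs the lid stays 10 mm high. Anticlockwise is blocked.
- cap: Grey snap cap over the lid's collar, 56 mm across, 32 mm high, about 0.05 kg. Origin: centre of its open underside, 7 mm above the lid's origin when on (2 mm over the flange); z up. Ribs key it to the lid (2 degrees play): gripped by the cap, the lid hangs on it and is carried and turned. Pulled up with about 8 to 11 N while the lid is locked, it snaps off; clear of the lid after 30 mm.
- cap_top (a point): Centre of the cap's flat top, 39 mm above the lid's origin while the cap is on, so 55 mm above the bench at the start.
- film_can_1: Black film can with grey lid, 34 mm in diameter, 50 mm high, standing; bystander. Origin: centre of its underside.
- film_can_2: Grey film can with black lid, 34 mm in diameter, 50 mm high, standing; bystander. Origin: centre of its underside.
- dropper_bottle: White and pale blue dropper bottle with black top, 39 mm in diameter, 80 mm high; bystander. Origin: centre of its underside.
- rangefinder_camera: Silver and black camera, 70x138x83 mm, standing; bystander. Origin: centre of its underside.
- fluid_tin: Flat yellow tin with red cap, 28x62x139 mm, standing; bystander. Origin: centre of its underside.
- lens_pen: White and turquoise lens cleaning pen lying flat, 12x111x14 mm; bystander. Origin: centre of its underside.
Mind the look-alikes: they are no part of the job. What is shaped like the cap but yellow is not meant.

How it is judged:
By the outcome, as a careful person would: the job done as asked, in the order asked, and still so for the second after the job is handed in, while the arm keeps its last pose, push and grip.
It also fails if it takes over 51 s, if anything falls off the work surface, if the arm or the gripper's body presses on something with over 40 N, if the wrist force passes 120 N, or if a joint passes its speed limit or range.

## Working session

There is one attempt and no reset: what is moved stays moved. The work goes in short steps, Python scripts to look and compute and a tool call to move; the robot and the scene stay as the last step left them, time stands still between calls to the robot, and variables do not carry over. Pictures are saved under pics/ and viewed, at most 10 in all, crops included, and the job is handed in when it is done.

Besides the shell and the picture viewer there is one more tool, called after ">>>" as name(argument=value, ...) on one line, values as JSON. step_arm: Moves the arm, as the interface text tells. Its arguments: {"type":"object","properties":{"rows":{"type":"array"},"jaw":{"type":"number"},"squeeze":{"type":"number"}},"required":["rows"]}

```bash
mkdir -p pics; ls
cat > h.py <<'E'
import numpy as np, cv2
from rig import get_obs, camera, hand_in, cut_out, robot
from scipy.spatial.transform import Rotation as R
def ext(c,o=None):
    if 'extrinsics' in c: return np.array(c['extrinsics'])
    T=np.eye(4);T[:3,:3]=R.from_quat(o['tool_rot']).as_matrix();T[:3,3]=o['position'];return T@np.array(c['mount'])
def rays(c,uv):
    f=240/np.tan(np.radians(c['fov_y'])/2);K=np.array([[f,0,c['cx']],[0,f,c['cy']],[0,0,1.]])
    return cv2.undistortPoints(np.asarray(uv,float).reshape(-1,1,2),K,np.array([c['k1'],0,0,0.]),)[:,0]
def toworld(c,uv,d,T):
    s=rays(c,uv);d=np.asarray(d)
    return (T[:3,:3]@np.c_[s[:,0]*d,-s[:,1]*d,-d].T).T+T[:3,3]
def onplane(c,uv,z,T):
    s=rays(c,uv);v=(T[:3,:3]@np.c_[s[:,0],-s[:,1],-np.ones(len(s))].T).T
    return T[:3,3]+v*((z-T[2,3])/v[:,2])[:,None]
E
python3 - <<'E'
from h import *
o=get_obs();print(o['time'],o['position'],robot.tip_extent)
for n in('scene','top'):
    c=camera(n);cv2.imwrite(f'pics/{n}1.png',c['pixels']);T=ext(c);print(n,T[:3,3],c['fov_y'],c['k1'])
    for l in('lid','cap','tank','film_can_1','dropper_bottle','rangefinder_camera','fluid_tin','lens_pen'):
        for r in cut_out(l,n)[:4]:
            v,u=np.nonzero(r['region']);d=c['depth'][v,u];k=d>0
            p=toworld(c,np.c_[u,v][k],d[k],T) if k.any() else np.zeros((1,3))
            print(l,round(r['confidence'],2),np.round(r['extent']),np.round(np.median(p,0),3),np.round(np.percentile(p,2,axis=0),3),np.round(np.percentile(p,98,axis=0),3))
E
```

```text
pics
0.0 [ 0.23398896 -0.57917709  0.40376824] 0.1822
scene [0.12339458 0.82052428 0.54405309] 57.64297472428204 -0.019277561921204476
lid 0.88 [378. 228.  39.  24.] [0.499 0.007 0.019] [ 0.469 -0.052  0.001] [0.556 0.029 0.021]
lid 0.75 [319. 293.  62.  82.] [0.455 0.334 0.076] [0.421 0.265 0.001] [0.511 0.356 0.109]
cap 0.73 [377. 219.  26.  21.] [ 0.508 -0.004  0.048] [ 0.487 -0.041  0.023] [0.536 0.01  0.054]
cap 0.6 [406. 261.  27.  31.] [0.387 0.088 0.026] [ 0.365  0.052 -0.001] [0.415 0.102 0.031]
tank 0.69 [319. 294.  56.  84.] [0.456 0.334 0.075] [ 0.421  0.263 -0.002] [0.514 0.356 0.109]
film_can_1 0.84 [374. 276.  21.  28.] [0.42  0.174 0.033] [0.409 0.153 0.003] [0.437 0.18  0.049]
film_can_1 0.71 [355. 265.  16.  24.] [0.468 0.171 0.032] [ 0.457  0.148 -0.   ] [0.485 0.177 0.049]
dropper_bottle 0.55 [314. 239.  15.  27.] [0.566 0.167 0.047] [0.552 0.075 0.005] [0.633 0.178 0.076]
rangefinder_camera 0.57 [277. 246.  38.  61.] [0.643 0.211 0.049] [ 0.627  0.145 -0.002] [0.698 0.253 0.074]
fluid_tin 0.72 [343. 190.  13.  60.] [ 0.624 -0.039  0.07 ] [ 0.614 -0.088 -0.003] [ 
[... 672 characters left out ...]
2]
tank 0.63 [270. 271.  55.  54.] [0.467 0.307 0.08 ] [0.422 0.262 0.004] [0.512 0.351 0.112]
film_can_1 0.59 [342. 296.  14.  16.] [0.424 0.164 0.049] [0.409 0.151 0.046] [0.437 0.178 0.053]
film_can_1 0.46 [345. 272.  17.  17.] [0.471 0.161 0.049] [0.457 0.146 0.046] [0.487 0.176 0.052]
dropper_bottle 0.89 [344. 225.  16.  18.] [0.565 0.161 0.049] [0.551 0.143 0.016] [0.584 0.177 0.079]
rangefinder_camera 0.69 [328. 178.  60.  41.] [0.654 0.186 0.068] [0.628 0.143 0.005] [0.694 0.248 0.077]
fluid_tin 0.59 [457. 193.  47.  32.] [ 0.626 -0.049  0.108] [ 0.613 -0.086  0.005] [ 0.646 -0.031  0.14 ]
lens_pen 0.59 [177. 302.  22.  50.] [0.403 0.506 0.011] [0.362 0.485 0.006] [0.454 0.524 0.015]
```

Run:
```python
import cv2,numpy as np
a=cv2.imread('pics/top1.png')
l=a[215:345,370:480];t=a[225:315,225:315]
cv2.imwrite('pics/crop1.png',np.hstack([cv2.resize(l,None,fx=3.5,fy=3.5,interpolation=2)[:450],cv2.resize(t,(400,450)[::1],interpolation=2)]))
```

```text
(no output)
```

View pics/top1.png

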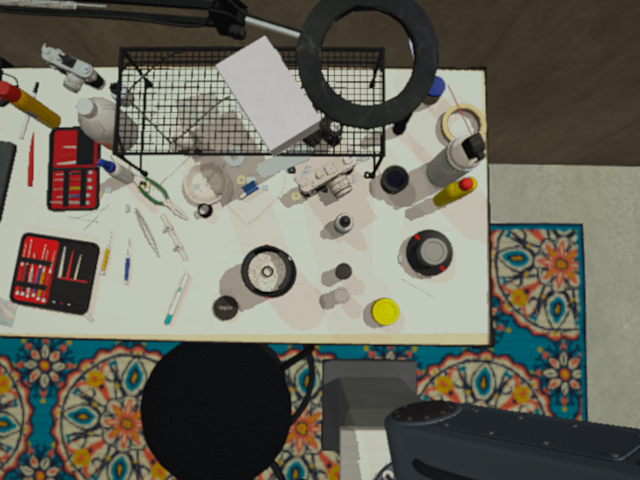

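View pics/crop1.png

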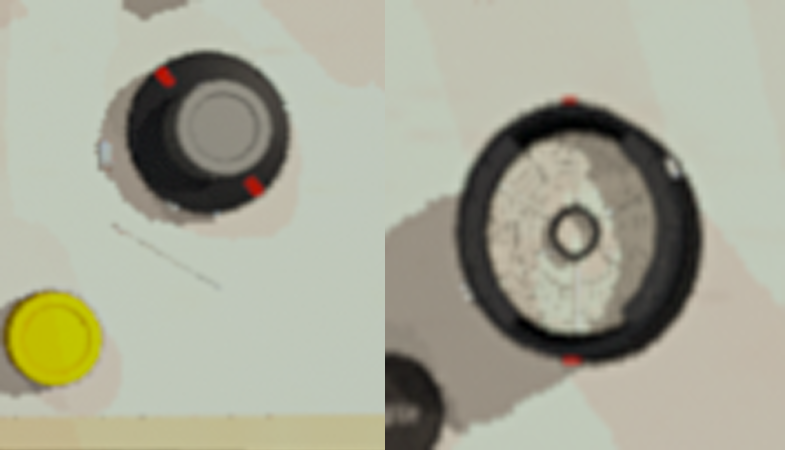

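The picture shows the lid with grey cap at (430,253), red marks upper left and lower right; the tank at (269,271), red marks at top and bottom; the yellow look-alike is at (385,312). Next I measure the marks precisely.

```bash
cat > meas.py <<'E'
from h import *
def red(c,ctr,T,z,rad=0.06):
    h=cv2.cvtColor(c['pixels'],cv2.COLOR_BGR2HSV).astype(int)
    m=((h[...,0]<10)|(h[...,0]>170))&(h[...,1]>150)&(h[...,2]>80)
    n,lab,st,ce=cv2.connectedComponentsWithStats(m.astype(np.uint8))
    out=[]
    for i in range(1,n):
        p=onplane(c,[ce[i]],z,T)[0]
        if np.hypot(*(p[:2]-ctr))<rad and st[i,4]>=3: out.append((p,st[i,4]))
    return out
def circ(c,T,ctr,z0,z1,r):
    d=c['depth'];v,u=np.nonzero(d>0);p=toworld(c,np.c_[u,v],d[v,u],T)
    k=(p[:,2]>z0)&(p[:,2]<z1)&(np.hypot(*(p[:,:2]-ctr).T)<r)
    q=p[k]; (x,y),rr=cv2.minEnclosingCircle(q[:,:2].astype(np.float32)); return x,y,rr,np.median(q[:,2]),q[:,:2].mean(0)
E
python3 - <<'E'
from meas import *
for n in('top','scene'):
    c=camera(n);T=ext(c);print(n)
    for nm,ctr,z in(('lid',(.513,-.016),.021),('tank',(.467,.307),.109)):
        r=red(c,np.array(ctr),T,z);print(nm,[(np.round(p,4),a) for p,a in r])
        if len(r)==2:
            d=r[0][0]-r[1][0];print('mid',(r[0][0]+r[1][0])/2,'ang',np.degrees(np.arctan2(d[1],d[0])),np.hypot(*d[:2]))
    print('captop',circ(c,T,np.array((.513,-.016)),.045,.065,.045))
    print('rim',circ(c,T,np.array((.467,.307)),.1,.12,.07))
    # extents of tall things
    d=c['depth'];v,u=np.nonzero(d>0);p=toworld(c,np.c_[u,v],d[v,u],T)
    k=(p[:,2]>.15)&(p[:,0]>.3)&(p[:,0]<.75)&(p[:,1]>-.2)&(p[:,1]<.5)&(p[:,2]<.7)
    if k.any():print('tall',k.sum(),p[k].min(0),p[k].max(0))
E
```

```text
top
lid [(array([0.5453, 0.0068, 0.021 ]), np.int32(23)), (array([ 0.4818, -0.0443,  0.021 ]), np.int32(23))]
mid [ 0.51355184 -0.01875835  0.021     ] ang 38.86589804441606 0.08147001852414155
tank [(array([0.4197, 0.3059, 0.109 ]), np.int32(7))]
captop (0.5124507546424866, -0.018092188984155655, 0.028104143217206, np.float64(0.053494823787135215), array([ 0.51258206, -0.01729071]))
rim (0.4680250287055969, 0.3084051012992859, 0.04984589293599129, np.float64(0.10985429130181956), array([0.46817509, 0.30838698]))
tall 11873 [ 0.65081234 -0.07719655  0.15002211] [0.74998771 0.49976271 0.39821889]
scene
lid [(array([ 0.4816, -0.0413,  0.021 ]), np.int32(8)), (array([0.5452, 0.0102, 0.021 ]), np.int32(13))]
mid [ 0.5133875  -0.01556185  0.021     ] ang -141.01683423965295 0.08183935566146432
tank [(array([0.4142, 0.3168, 0.109 ]), np.int32(22))]
captop (0.5137550830841064, -0.017594924196600914, 0.029276065528392792, np.float64(0.05161967018476715), array([ 0.51210468, -0.01394716]))
rim (0.4685858488082886, 0.30915483832359314, 0.05063055083155632, np.float64(0.10751417135665153), array([0.46526058, 0.31463987]))
tall 6439 [ 0.64946866 -0.07518266  0.15029034] [0.749983   0.49989886 0.39441722]
```

Run:
```python
from meas import *
o=get_obs();M=R.from_quat(o['tool_rot']).as_matrix();print(o['time'],o['q'],'\n',M.round(3))
print('xaxis yaw',np.degrees(np.arctan2(M[1,0],M[0,0])),'y yaw',np.degrees(np.arctan2(M[1,1],M[0,1])))
c=camera('wrist');print(np.array(c['mount']).round(3),c['fov_y'])
```

```text
1.0 [-1.36547289e+00  5.27485440e-01  1.43268263e+00 -8.17403900e-07
  1.18141268e+00 -1.78497400e-01] 
 [[ 0.927  0.374  0.   ]
 [ 0.374 -0.927 -0.   ]
 [-0.     0.    -1.   ]]
xaxis yaw 21.99133188598823 y yaw -68.00866811211391
[[-0.     0.967  0.253  0.069]
 [ 1.     0.     0.002  0.002]
 [ 0.002  0.253 -0.967  0.021]
 [ 0.     0.     0.     1.   ]] 69.32504802076748
```

>>> step_arm(rows=[[0.023,0.046,-0.002,0,0,10],[0.023,0.046,-0.002,0,0,10],[0.023,0.046,-0.002,0,0,10],[0.023,0.046,-0.002,0,0,10],[0.023,0.046,-0.002,0,0,10],[0.023,0.046,-0.002,0,0,10],[0.023,0.046,-0.002,0,0,10],[0.023,0.046,-0.002,0,0,10],[0.023,0.046,-0.002,0,0,10],[0.023,0.046,-0.002,0,0,10],[0.023,0.046,-0.002,0,0,10],[0.023,0.046,-0.002,0,0,10]], jaw=0.087, squeeze=35)

```text
time: 2.55
position: [0.5108, -0.0259, 0.381]
tool_rot: [0.323, 0.946, -0.0, 0.0]
ft_force: [1.4, -0.2, -0.5]
grip_width: 0.087
grip_force: 0.0
```

>>> step_arm(rows=[[0.003,0.009,-0.01,0,0,10],[0,0,-0.01,0,0,10],[0,0,-0.01,0,0,0],[0,0,0,0,0,0]])

```text
time: 3.05
position: [0.5128, -0.0186, 0.3501]
tool_rot: [0.158, 0.987, 0.0, -0.001]
ft_force: [-0.2, -0.4, 0.5]
grip_width: 0.087
grip_force: 0.0
```

Run:
```python
from meas import *
o=get_obs();c=camera('wrist');T=ext(c,o);cv2.imwrite('pics/w1.png',c['pixels'])
r=red(c,np.array((.513,-.018)),T,.021);print([(np.round(p,4),a) for p,a in r])
d=r[0][0]-r[1][0];print('mid',(r[0][0]+r[1][0])/2,'ang',np.degrees(np.arctan2(d[1],d[0])))
print('cap',circ(c,T,np.array((.513,-.018)),.045,.065,.045))
for l in('cap','lid'):
  for x in cut_out(l,'wrist')[:2]:
    print(l,x['confidence'],x['extent'])
    cn=max(cv2.findContours(x['region'].astype(np.uint8),0,2)[0],key=cv2.contourArea)[:,0].astype(float)
    for z in(.055,.021):
        q=onplane(c,cn,z,T)[:,:2].astype(np.float32);print(z,cv2.minEnclosingCircle(q))
M=R.from_quat(o['tool_rot']).as_matrix();print('yawx',np.degrees(np.arctan2(M[1,0],M[0,0])))
```

```text
[(array([ 0.4822, -0.048 ,  0.021 ]), np.int32(69)), (array([0.5467, 0.004 , 0.021 ]), np.int32(70))]
mid [ 0.51445457 -0.02196952  0.021     ] ang -141.1319395694005
cap (0.5146568417549133, -0.02167981117963791, 0.028182897716760635, np.float64(0.053056029292485984), array([ 0.51348739, -0.02111661]))
cap 0.95 [313.1, 240.8, 66.3, 69.8]
0.055 ((0.5118457674980164, -0.020633623003959656), 0.029016386717557907)
0.021 ((0.5196871161460876, -0.023355280980467796), 0.032602276653051376)
cap 0.71 [373.8, 64.7, 73.4, 82.1]
0.055 ((0.39942899346351624, 0.062126968055963516), 0.027295123785734177)
0.021 ((0.3933297097682953, 0.06966790556907654), 0.030667562037706375)
lid 0.64 [314.1, 235.5, 111.3, 105.6]
0.055 ((0.5074759721755981, -0.018938755616545677), 0.04395340010523796)
0.021 ((0.5147753357887268, -0.021450024098157883), 0.04939153417944908)
yawx 161.82525470582848
```

View pics/w1.png

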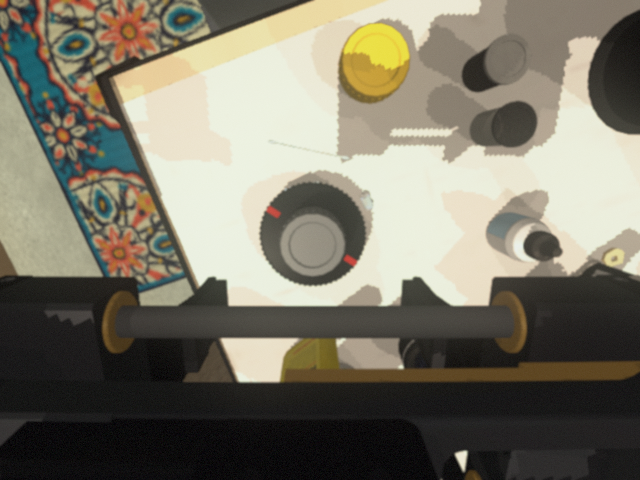

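>>> step_arm(rows=[[0,-0.001,-0.03,0,0,0],[0,0,-0.03,0,0,0],[0,0,-0.03,0,0,0],[0,0,-0.025,0,0,0],[0,0,-0.015,0,0,0],[0,0,-0.012,0,0,0],[0,0,0,0,0,0]])

```text
time: 4.08
position: [0.5131, -0.0196, 0.2084]
tool_rot: [0.157, 0.988, 0.0, -0.0]
ft_force: [-0.4, -0.2, 0.2]
grip_width: 0.0867
grip_force: 0.0
```

>>> step_arm(rows=[[0,0,0,0,0,0],[0,0,0,0,0,0],[0,0,0,0,0,0],[0,0,0,0,0,0],[0,0,0,0,0,0],[0,0,0,0,0,0]], jaw=0.045)

```text
time: 4.82
position: [0.5131, -0.0195, 0.2091]
tool_rot: [0.157, 0.988, -0.0, 0.0]
ft_force: [0.3, -0.4, 4.0]
grip_width: 0.0555
grip_force: 35.0
```

>>> step_arm(rows=[[0,0,0.01,0,0,0],[0,0,0.02,0,0,0],[0,0,0.03,0,0,0],[0,0,0.03,0,0,0],[0,0,0.03,0,0,0],[0,0,0.03,0,0,0],[0,0,0.01,0,0,0],[0,0,0,0,0,0]])

```text
time: 5.82
position: [0.5129, -0.0194, 0.3689]
tool_rot: [0.156, 0.988, -0.0, 0.0]
ft_force: [-0.0, -0.7, -2.1]
grip_width: 0.0558
grip_force: 35.0
```

>>> step_arm(rows=[[0.001,0.02,0.003,0,0,-4],[0.001,0.035,0.003,0,0,-5],[0.001,0.035,0.003,0,0,-5],[0.001,0.035,0.003,0,0,-6],[0.001,0.035,0.003,0,0,-6],[0.001,0.035,0.003,0,0,-5],[0.001,0.03,0.002,0,0,-5],[0.001,0.018,0,0,0,-3],[0,0,0,0,0,0],[0,0,0,0,0,0]])

```text
time: 7.08
position: [0.5208, 0.2229, 0.3875]
tool_rot: [0.477, 0.879, -0.001, -0.001]
ft_force: [0.1, 0.9, -2.5]
grip_width: 0.0556
grip_force: 35.0
```

Run:
```python
from meas import *
o=get_obs();c=camera('wrist');T=ext(c,o);cv2.imwrite('pics/w2.png',c['pixels'])
M=R.from_quat(o['tool_rot']).as_matrix();print(o['position'],'yawx',np.degrees(np.arctan2(M[1,0],M[0,0])))
zl=o['position'][2]-.193
for nm,ctr,z in(('lid',np.array(o['position'][:2]),zl+.005),('tank',np.array((.468,.308)),.109)):
    r=red(c,ctr,T,z,.07);print(nm,[(np.round(p,4),a) for p,a in r])
    if len(r)==2:
        d=r[0][0]-r[1][0];print('mid',(r[0][0]+r[1][0])/2,'ang',np.degrees(np.arctan2(d[1],d[0])),np.hypot(*d[:2]))
print('rim',circ(c,T,np.array((.468,.308)),.1,.12,.06))
```

```text
[0.52075439 0.22290011 0.3875181 ] yawx 123.02640176911234
lid [(array([0.4797, 0.2209, 0.1995]), np.int32(217))]
tank []
rim (0.46992889046669006, 0.30487582087516785, 0.0503687784075737, np.float64(0.108989586653373), array([0.46785237, 0.30822784]))
```

View pics/w2.png

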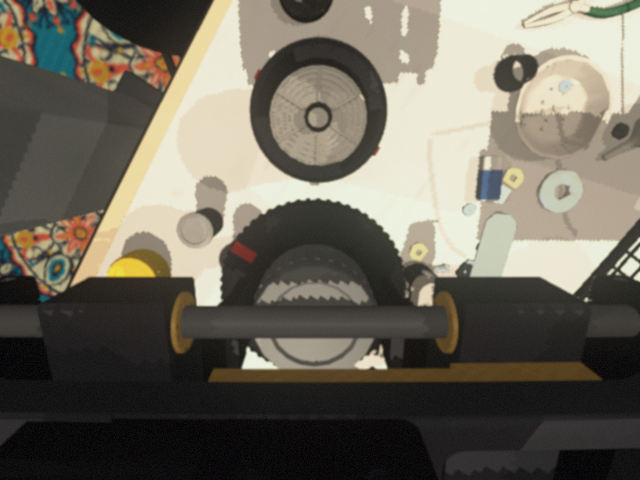

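Run:
```python
from meas import *
o=get_obs();c=camera('wrist');T=ext(c,o)
h=c['pixels'].astype(int);m=(h[...,2]>h[...,1]*1.7)&(h[...,2]>h[...,0]*1.7)&(h[...,2]>60)
n,l,st,ce=cv2.connectedComponentsWithStats(m.astype(np.uint8));P=[]
for i in range(1,n):
    if 240<ce[i][0]<395 and 40<ce[i][1]<180: 
        p=onplane(c,[ce[i]],.108,T)[0];print(ce[i],st[i,4],p)
        if st[i,4]>4:P.append(p)
if len(P)==2:
    d=P[1]-P[0];print('mid',(P[0]+P[1])/2,'ang',np.degrees(np.arctan2(d[1],d[0])),np.hypot(*d[:2]))
# tank rim ellipse fit by dark region
x=cut_out('tank','wrist')[0];print(x['confidence'],x['extent'])
cn=max(cv2.findContours(x['region'].astype(np.uint8),0,2)[0],key=cv2.contourArea)[:,0].astype(float)
q=onplane(c,cn,.11,T)[:,:2].astype(np.float32);print(cv2.minEnclosingCircle(q),cv2.fitEllipse(q))
x=cut_out('lid','wrist')
for x in x[:3]:print(x['confidence'],x['extent'])
# flange arc: dark boundary of held lid
```

```text
[256.95  73.35] 20 [0.42096174 0.30377288 0.108     ]
[375.  150.5] 4 [0.5185915  0.30594528 0.108     ]
0.96 [318.2, 110.6, 141.9, 155.1]
((0.469662606716156, 0.3044162690639496), 0.04936985298991203) ((0.4698888957500458, 0.30504605174064636), (0.09508751332759857, 0.09625183790922165), 49.6087646484375)
0.6 [312.8, 280.0, 189.1, 163.6]
```

>>> step_arm(rows=[[-0.008,0.014,0,0,0,1.5],[-0.013,0.021,0,0,0,0],[-0.013,0.021,0,0,0,0],[-0.011,0.018,0,0,0,0],[-0.007,0.01,0,0,0,0],[0,0,-0.015,0,0,0],[0,0,-0.02,0,0,0],[0,0,-0.02,0,0,0],[0,0,-0.01,0,0,0],[0,0,0,0,0,0],[0,0,0,0,0,0]])

```text
time: 8.65
position: [0.4695, 0.3074, 0.3242]
tool_rot: [0.466, 0.885, 0.0, 0.0]
ft_force: [-1.0, 1.3, -0.7]
grip_width: 0.0557
grip_force: 35.0
```

Run:
```python
from meas import *
print(get_obs()['position'],get_obs()['ft_force'])
a=[]
for n in('scene','top'):
    c=camera(n);p=c['pixels'];a.append(cv2.resize(p[230:350,250:390] if n=='scene' else p[210:330,200:340],(400,343),interpolation=2))
cv2.imwrite('pics/s2.png',np.hstack(a))
```

```text
[0.46949489 0.30741546 0.32415078] [-0.96908468  1.26817615 -0.74710283]
```

View pics/s2.png

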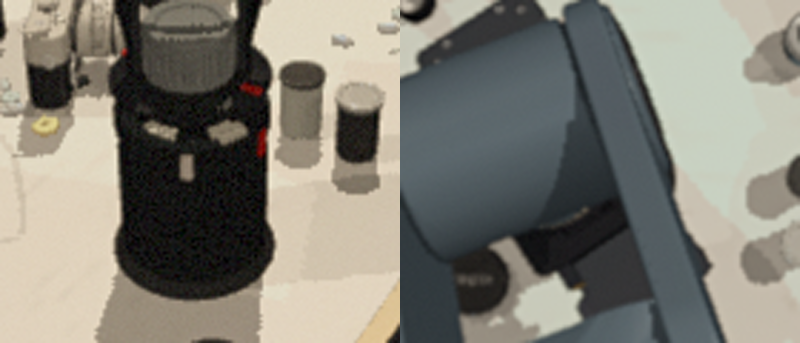

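The scene view shows the lid over the tank, its red mark (252,90) nearly above the tank's (262,142). I lower it slowly.

>>> step_arm(rows=[[0,0,-0.003,0,0,0],[0,0,-0.003,0,0,0],[0,0,-0.003,0,0,0],[0,0,-0.002,0,0,0],[0,0,0,0,0,0]])

```text
time: 9.38
position: [0.469, 0.3075, 0.3125]
tool_rot: [0.466, 0.885, -0.0, -0.0]
ft_force: [0.2, -0.2, -1.9]
grip_width: 0.0553
grip_force: 35.0
```

>>> step_arm(rows=[[0,0,-0.002,0,0,0],[0,0,-0.002,0,0,0],[0,0,-0.001,0,0,0],[0,0,-0.001,0,0,0],[0,0,0,0,0,0]])

```text
time: 10.0
position: [0.469, 0.3075, 0.3067]
tool_rot: [0.466, 0.885, -0.0, -0.0]
ft_force: [-0.1, -0.6, -1.5]
grip_width: 0.0553
grip_force: 35.0
```

Past the lug-on-tab height (0.313) with no contact, so the lugs are in the gaps. I continue to the seat.

>>> step_arm(rows=[[0,0,-0.001,0,0,0],[0,0,-0.001,0,0,0],[0,0,-0.001,0,0,0],[0,0,0,0,0,0]])

```text
time: 10.5
position: [0.4691, 0.3075, 0.3038]
tool_rot: [0.466, 0.885, 0.0, 0.0]
ft_force: [-0.3, 0.1, -0.8]
grip_width: 0.0553
grip_force: 35.0
```

>>> step_arm(rows=[[0,0,-0.001,0,0,0],[0,0,0,0,0,0]])

```text
time: 10.75
position: [0.4691, 0.3075, 0.3031]
tool_rot: [0.466, 0.885, 0.0, 0.0]
ft_force: [-1.0, 0.2, 1.7]
grip_width: 0.0552
grip_force: 35.0
```

>>> step_arm(rows=[[0,0,-0.001,0,0,0],[0,0,0,0,0,0]])

```text
time: 11.0
position: [0.4691, 0.3075, 0.3031]
tool_rot: [0.466, 0.885, 0.0, 0.0]
ft_force: [-1.4, -1.8, 8.9]
grip_width: 0.0555
grip_force: 35.0
```

Seated. I ease the push slightly and turn clockwise.

>>> step_arm(rows=[[0,0,0.0005,0,0,0],[0,0,0,0,0,-3],[0,0,0,0,0,-5],[0,0,0,0,0,-5],[0,0,0,0,0,-5],[0,0,0,0,0,-5],[0,0,0,0,0,-5],[0,0,0,0,0,-5],[0,0,0,0,0,-5],[0,0,0,0,0,-5],[0,0,0,0,0,-4],[0,0,0,0,0,0]])

```text
time: 12.5
position: [0.4696, 0.3076, 0.3031]
tool_rot: [0.78, 0.626, 0.001, 0.0]
ft_force: [-0.8, -1.1, 4.2]
grip_width: 0.0557
grip_force: 35.0
```

```bash
cat > st.py <<'E'
from meas import *
o=get_obs();M=R.from_quat(o['tool_rot']).as_matrix();print(o['time'],o['position'],'yawx',np.degrees(np.arctan2(M[1,0],M[0,0])),o['ft_force'],o['moment'],o['q'][5])
E
python3 st.py
```

```text
12.5 [0.46958545 0.30764395 0.30307029] yawx 77.46770799296931 [-0.81786675 -1.07455287  4.15477188] [-0.11773666  0.04897598  0.05131105] 0.5997570480018125
```

>>> step_arm(rows=[[0,0,0,0,0,-3],[0,0,0,0,0,-3],[0,0,0,0,0,-3],[0,0,0,0,0,-2],[0,0,0,0,0,0]])

```text
time: 13.12
position: [0.4696, 0.3077, 0.3031]
tool_rot: [0.836, 0.548, 0.001, 0.0]
ft_force: [-0.3, -1.0, 5.8]
grip_width: 0.0555
grip_force: 35.0
```

```bash
python3 st.py
```

```text
13.125 [0.46964292 0.30768283 0.30307449] yawx 66.48812943351412 [-0.28216244 -0.99420584  5.77427192] [-0.01367547  0.02344495  0.03495028] 0.7914236020962345
```

>>> step_arm(rows=[[0,0,0,0,0,-1],[0,0,0,0,0,-1],[0,0,0,0,0,0]])

```text
time: 13.5
position: [0.4696, 0.3077, 0.3031]
tool_rot: [0.846, 0.534, 0.001, 0.0]
ft_force: [-0.4, -0.1, 5.7]
grip_width: 0.0555
grip_force: 35.0
```

```bash
python3 st.py
```

```text
13.5 [0.46963974 0.30767896 0.3030656 ] yawx 64.50425169851658 [-0.44098213 -0.10059109  5.65741111] [-0.07114375  0.0177688   0.09523596] 0.8260803899979012
```

>>> step_arm(rows=[[0,0,0,0,0,-1],[0,0,0,0,0,-1],[0,0,0,0,0,0]])

```text
time: 13.88
position: [0.4696, 0.3077, 0.3031]
tool_rot: [0.855, 0.519, 0.001, 0.0]
ft_force: [0.7, -1.5, 4.4]
grip_width: 0.0555
grip_force: 35.0
```

```bash
python3 st.py
```

```text
13.875 [0.4696415  0.30770176 0.30306628] yawx 62.502450725180424 [ 0.72954057 -1.47517921  4.42654117] [-0.0943368   0.02775864  0.04992915] 0.8610267710406765
```

>>> step_arm(rows=[[0,0,0,0,0,-1],[0,0,0,0,0,0]])

```text
time: 14.12
position: [0.4696, 0.3077, 0.3031]
tool_rot: [0.859, 0.511, 0.001, 0.0]
ft_force: [0.2, 0.1, 5.0]
grip_width: 0.0555
grip_force: 35.0
```

```bash
python3 st.py
```

```text
14.125 [0.46957306 0.3077009  0.30306206] yawx 61.51454177785188 [0.16478358 0.1090841  5.02374914] [-0.02860711  0.08649332  0.15516065] 0.8783621154368485
```

>>> step_arm(rows=[[0,0,0,0,0,-1],[0,0,0,0,0,0]])

```text
time: 14.38
position: [0.4694, 0.3077, 0.3031]
tool_rot: [0.864, 0.504, 0.001, 0.0]
ft_force: [-0.8, -0.3, 6.1]
grip_width: 0.0555
grip_force: 35.0
```

```bash
python3 st.py
```

```text
14.375 [0.4693524  0.30768292 0.3030751 ] yawx 60.52684749869379 [-0.76327773 -0.25220165  6.07377193] [-0.06016899  0.1776416   0.1478292 ] 0.8956620552883059
```

>>> step_arm(rows=[[0,0,0,0,0,-1],[0,0,0,0,0,0]])

```text
time: 14.62
position: [0.4692, 0.3077, 0.3031]
tool_rot: [0.868, 0.497, 0.001, 0.0]
ft_force: [-0.7, -0.1, 5.9]
grip_width: 0.0557
grip_force: 35.0
```

```bash
python3 st.py
```

```text
14.625 [0.46920477 0.30771247 0.30307061] yawx 59.582567540229626 [-0.7036795  -0.14338711  5.87310079] [-0.05774483  0.26063222  0.34575545] 0.9124980292940692
```

>>> step_arm(rows=[[0,0,0,0,0,-1],[0,0,0,0,0,0]])

```text
time: 14.88
position: [0.4692, 0.3077, 0.3031]
tool_rot: [0.872, 0.49, 0.001, 0.0]
ft_force: [-0.5, 1.0, 5.2]
grip_width: 0.0554
grip_force: 35.0
```

```bash
python3 st.py
python3 - <<'E'
from meas import *
c=camera('scene');cv2.imwrite('pics/s3.png',cv2.resize(c['pixels'][240:350,260:380],(654,600),interpolation=2))
E
```

```text
14.875 [0.46915181 0.30773941 0.30306148] yawx 58.65739567083263 [-0.49775368  1.04407606  5.2451787 ] [0.00685375 0.25280046 0.61556322] 0.929079051366884
```

View pics/s3.png

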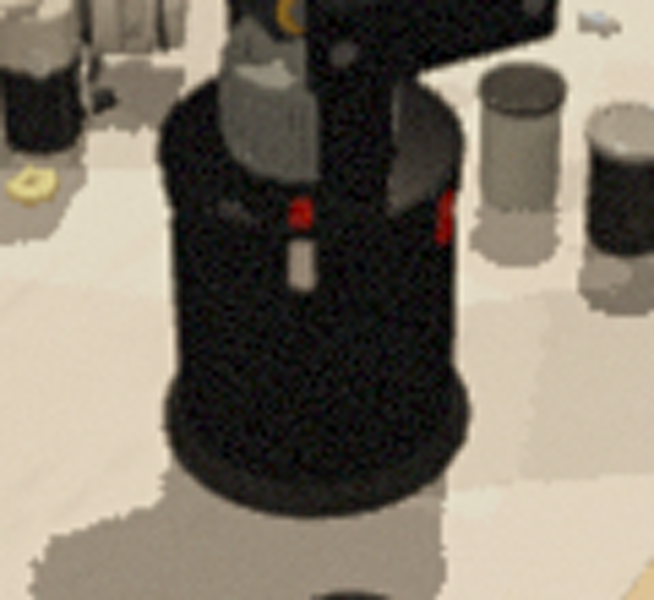

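The lid's red mark (301,212) sits over the tank's white mark (301,265) and torque has built against the stop, so it is locked. I relax the torque and pull straight up.

>>> step_arm(rows=[[0,0,0,0,0,1],[0,0,0.001,0,0,0],[0,0,0.001,0,0,0],[0,0,0.001,0,0,0],[0,0,0.001,0,0,0],[0,0,0.001,0,0,0],[0,0,0.001,0,0,0],[0,0,0,0,0,0]])

```text
time: 15.92
position: [0.469, 0.3075, 0.3077]
tool_rot: [0.868, 0.496, -0.0, -0.0]
ft_force: [2.6, 2.6, -14.9]
grip_width: 0.0549
grip_force: 35.0
```

```bash
python3 st.py
```

```text
15.925 [0.46899346 0.30748114 0.30765652] yawx 59.483647785855126 [  2.5776909    2.61790431 -14.87252302] [ 0.38947831 -0.65899989  0.37335797] 0.9136044197324795
```

>>> step_arm(rows=[[0,0,0,0,0,0],[0,0,0.001,0,0,0],[0,0,0.001,0,0,0],[0,0,0,0,0,0]], squeeze=50)

```text
time: 16.42
position: [0.4689, 0.3075, 0.3112]
tool_rot: [0.868, 0.496, 0.0, 0.0]
ft_force: [0.7, 0.9, -4.0]
grip_width: 0.0554
grip_force: 50.0
```

```bash
python3 st.py
python3 - <<'E'
from meas import *
c=camera('scene');cv2.imwrite('pics/s4.png',cv2.resize(c['pixels'][240:350,260:380],(654,600),interpolation=2))
E
```

```text
16.425 [0.46892081 0.30746745 0.31116956] yawx 59.492830171605576 [ 0.71389447  0.94542905 -4.04778004] [ 0.0750929  -0.13513212  0.31134299] 0.9136133262028888
```

View pics/s4.png

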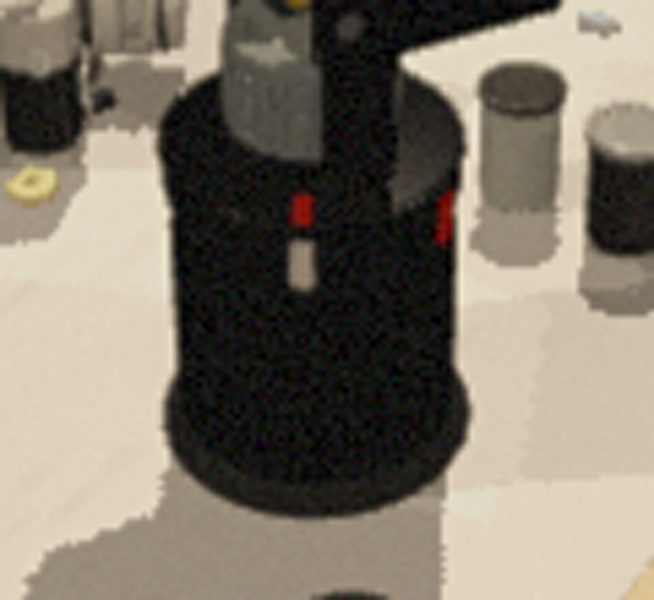

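The cap's lower edge (270,160) has risen about 20 px off the flange, while the lid's mark is still over the white mark. I carry on straight up.

>>> step_arm(rows=[[0,0,0.003,0,0,0],[0,0,0.004,0,0,0],[0,0,0.006,0,0,0],[0,0,0.007,0,0,0],[0,0,0.008,0,0,0],[0,0,0.01,0,0,0],[0,0,0.02,0,0,0],[0,0,0.02,0,0,0],[0,0,0.02,0,0,0],[0,0,0.02,0,0,0],[0,0,0.008,0,0,0],[0,0,0,0,0,0]])

```text
time: 17.98
position: [0.469, 0.3075, 0.4369]
tool_rot: [0.868, 0.496, 0.001, 0.0]
ft_force: [-0.8, 0.3, -1.1]
grip_width: 0.0555
grip_force: 50.0
```

>>> step_arm(rows=[[0,0,0,0,0,0],[0,0,0,0,0,0],[0,0,0,0,0,0],[0,0,0,0,0,0]])

```text
time: 18.48
position: [0.4691, 0.3075, 0.436]
tool_rot: [0.868, 0.496, -0.0, -0.0]
ft_force: [-0.4, 0.3, -1.0]
grip_width: 0.0554
grip_force: 50.0
```

```bash
python3 st.py
python3 - <<'E'
from meas import *
c=camera('scene');cv2.imwrite('pics/s5.png',cv2.resize(c['pixels'][190:350,230:430],(750,600),interpolation=2))
E
```

```text
18.475 [0.4690656  0.30751815 0.43596361] yawx 59.49088452456532 [-0.41803754  0.31086738 -1.0132268 ] [ 0.04036568 -0.0483192  -0.00459894] 0.913572427967069
```

View pics/s5.png

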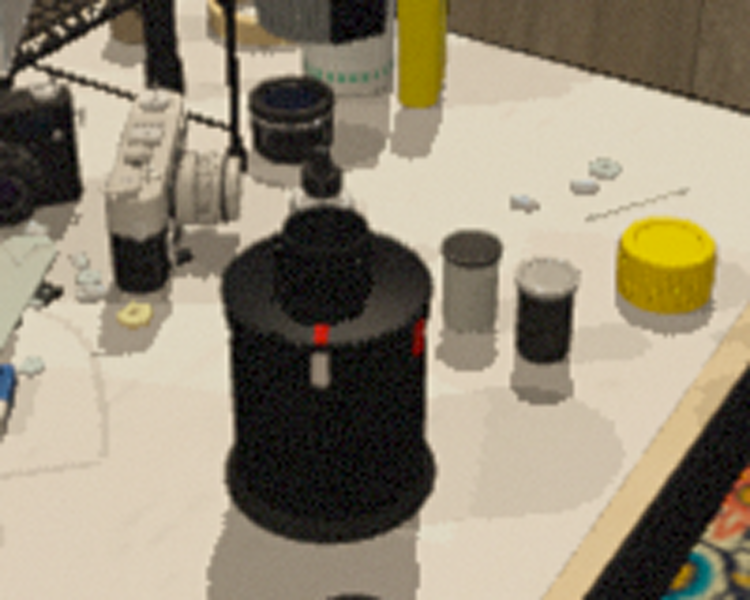

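The lid is seated and locked: its red mark (321,333) is over the white mark (320,370) and the collar is bare at (325,255). The cap is still gripped, at 55 mm opening and 50 N.

```bash
python3 -c "
from rig import hand_in
print(hand_in())"
```

```text
the job is handed in; nothing more can be done
None
```

I handed the job in at about 18.5 s: the lid is seated and locked in the tank, and the gripper is holding the grey cap level, about 10 cm above the funnel.

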